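# Zero the portion counter and present the square tin for refilling

## Robot

A 6-joint arm with a two-finger parallel gripper is mounted at the origin on the work surface. World frame = base frame: x ahead of the robot, y to its left, z up, the work surface at z = 0. Lengths are in m, angles in rad, forces in N, time in s.
With the tool pointing down it reaches from about 0.275 to 0.775 m from the base axis. Payload 14.6 kg.
Tool frame: the origin (TCP) lies at the centre of the arm's flange, where the gripper is bolted on; the fingertips stand 173 mm ahead of it and the grasp point (between the pads) lies env.grip_point_offset ahead of it (env.grip_point_offset is the distance from the TCP to the grasp point, in m); z points along the fingers, y is the line along which they close (so a half turn about z gives the same grasp; the last joint's range is limited). The gripper opens to 85 mm and grips with 20 to 120 N. Pads are 22 mm wide; open, the fingers measure 114 mm over their backs; the gripper's body (76 mm by 85 mm) begins 54 mm behind the grasp point. The pads swing forward as they close: fully open they stand 13 mm farther back than shut.
Start: joints at [-1.331, 0.263, -0.048, 1.259, 0, 1.415], TCP at [0.202, -0.485, 0.405] pointing down, gripper open.
Joint ranges: [-2.65, 2.65], [-0.89, 1.7], [-1.18, 1.37], [-2.13, 2.11], [-1.35, 1.29], [-3.14, 3.14]. Speed limits (rad/s): [1.89, 1.89, 2.57, 2.79, 3.14, 3.14].

## Interface

Orientations are given as [roll, pitch, yaw] about the fixed x, y, z axes, in that order (R = Rz(yaw) Ry(pitch) Rx(roll)).
In Python, from station import env gives the robot as it stands. The module is installed in compiled form; this text tells all that it offers.
- The arm moves only by the tool arm_command, never from a script. Its argument "motion" is one flat list of numbers, 7 for each row, row after row: the shift along the world's x, y, z in cm, then the turn, a rotation vector about the world's x, y, z in degrees, then the opening, from 0 (shut) to 1 (fully open). In form: [tx, ty, tz, ax, ay, az, hand, tx, ty, tz, ax, ay, az, hand, ...]. A call has exactly 10 rows; each row shifts and turns the commanded pose from where the row before left it; what a row does not reach is not made up. A row lasts 1/10 s, in which the tool goes at most 50 mm and 8.59 degrees, less where a joint would pass 70% of its speed; a pose out of reach is approached as far as the arm can. A call with a gripper value outside its range is refused whole. The fingers move at their own pace and stop on an object; "grip_force" is the grip in N (left out, the last holds). Time passes only in rows, so rows that do not move let the fingers close, or fill a call up. It gives the time, the measured TCP pose, the force, the opening and the grip force at its end, in the units of the state.
- env.observe(): the state, without advancing time (a new reading comes with each control period).
- env.camera(name): name is "side" or "top" or "wrist"; returns a dict with "frame" (400x640x3 uint8, blue, green, red), "fx", "fy", "cx", "cy" (pixels), "R" (3x3) and "t" (3): a world point X has camera coordinates R X + t. Camera axes: x right, y down, z forward; pixel columns grow to the right and rows downward; lengths in m; the calibration is good to about 2 mm. A picture is of the moment at which its call begins. There is no depth.
- env.job_done(): hands the job in; it is judged then, once.
The state is a dict: "t": time; "qpos": joint angles; "joint_vel": joint speeds; "tau": joint torques, N m; "ee_pos": TCP position; "tool_rot": TCP orientation; "force": force on the tool from outside, world axes, zero at the start; "wrist_torque": the same for the moment, N m; "width": finger opening in m; "finger_force": force on a finger pad.
Only numpy, scipy, OpenCV 4.12 (cv2) and the standard library are available. Lean on these libraries where they do the work, as an engineer would, in place of code of your own. Each camera call takes 0.05 s, during which the arm holds its last target. There are 200 camera calls.

## Task

The tall square tin on the drinks carousel is about to be refilled: first turn the knob of the portion counter back to its zero stop (anticlockwise, seen from above, as far as it goes). Then turn the carousel until the tall square tin stands at the front, squarely behind the front tab of the stand, and keep hold of the carousel with the gripper so that it stays still: you finish while holding it, without letting go. Leave the cups, the paper roll and the mug where they stand.

Things in the scene. Friction and masses are not known exactly. Their poses are not given: they have to be found in the camera images.
- stand: Fixed white plastic foot of the carousel: disc of 190 mm diameter, 16 mm high, under the tray, with a front tab, 36 mm wide, that reaches along the stand's own -x to 180 mm from the axis and ends, just beyond the tray's edge, in an upright block 34 mm long and 40 mm high. Origin on the turning axis, at the work surface, z up.
- carousel: The turning part: black tray, 260 mm diameter, top 28 mm above the work surface; fixed on it a tall square tin on its own -x side, three low round jars on the other sides and a bar handle on the axis. Turns endlessly both ways about the upright axis; friction about 0.06 N m, no detents, no spring; stays where left. Origin on the axis at the tray's underside (18 mm up), z up.
- handle (a point): Centre of the bar handle, on the turning axis, 164 mm above the work surface: a wooden bar 64 mm long (its x axis), 16 mm thick (its y axis), 40 mm tall (144 to 184 mm above the surface), above all jars. Pinch it across its thickness from above. Turns with the carousel; the tin lies on its -x side.
- tin_lid (a point): Centre of the lid's top of the tall square tin (56 x 56 mm), 85 mm from the axis, 123 mm above the work surface. Turns with the carousel. The three other jars are round, 60 mm diameter, with tops only 94 mm above the work surface, also 85 mm from the axis, 90 degrees apart.
- front_spot (a point): Fixed point of the stand, where the centre of the tin's lid belongs: in line with the front tab, 85 mm from the axis, 123 mm above the work surface. Its axes are the stand's (tab along -x).
- counter_box: Portion counter: fixed white box 100 x 100 x 50 mm with a dial knob in the centre of its top. Origin at the centre of its underside, z up. A raised black zero mark lies on its top, on its own -x side; fine ticks go round from there.
- counter (a joint): Angle of the counter's knob in rad: 0 at the zero stop (knob's white pointer line towards the black zero mark), growing clockwise seen from above, up to 4.2. Turns on the box's upright centre line with friction of about 0.04 N m and stays where it is left; no spring.
- counter_grip (a point): Grip point of the knob, on its axis, 87 mm above the work surface. Black upright bar 42 mm long (its x axis; white pointer line at its -x end), 14 mm thick (its y axis), 62 to 94 mm above the surface, on a disc of 44 mm diameter (56 to 64 mm up) and a foot of 68 mm diameter (50 to 56 mm up). Turns with the knob. Pinch it across its thickness from above.
- cup_stack: Loose stack of white cups, 72 mm diameter, 165 mm high; bystander. Origin under its centre.
- paper_roll: Loose paper towel roll standing up, 120 mm diameter, 200 mm high; bystander. Origin under its centre.
- mug: Loose white mug, 80 mm diameter, 90 mm high, handle on its +y side; bystander. Origin under its centre.
There are look-alikes about, which are no part of the job. What is shaped like the counter_box but orange or yellow is not meant.

How it is judged:
On the way, in this order (a step that is already met when the one before it is completed fails the run):
1. the counter's knob is back at its zero stop (within 0.1 rad) (value of joint counter below 0.1 rad), for 0.2 s.
2. the tall square tin stands at the front (lid centre within 15 mm of the front spot) and the fingers hold the carousel (horizontal distance between tin_lid and front_spot below 0.015 m and contact force between the fingers and carousel above 2 N), for 0.2 s.
At the end, for the whole second after the job is handed in: The counter's knob is within 0.1 rad of its zero stop; the centre of the tall square tin's lid is within 15 mm (10 degrees of turn) of the front spot behind the tab; the fingers still hold the carousel (contact force above 2 N) and it is still (under 0.1 rad/s) (all of step 2 and value of joint counter below 0.1 rad and angular speed of carousel below 0.1 rad/s); the arm keeps its last pose, push and grip.
It fails at once if a bystander was shifted by more than 30 mm or tipped (distance of any of cup_stack, paper_roll, mug from where it was at the start of the episode above 0.03 m or angle between any of cup_stack, paper_roll, mug's own z axis and vertical above 0.4 rad).
It also fails if it takes over 72 s, if anything falls off the work surface, if the arm or the gripper's body presses on something with over 40 N, if the wrist force passes 120 N, or if a joint passes its speed limit or range.

## Working session

There is one attempt and no reset: what is moved stays moved. The work goes in short steps, Python scripts to look and compute and a tool call to move; the robot and the scene stay as the last step left them, time stands still between calls to the robot, and variables do not carry over. Pictures are saved under pics/ and viewed, at most 10 in all, crops included, and the job is handed in when it is done.

Besides the shell and the picture viewer there is one more tool, called after ">>>" as name(argument=value, ...) on one line, values as JSON. arm_command: Moves the arm, as the interface text tells. Its arguments: {"type":"object","properties":{"motion":{"type":"array","items":{"type":"number"}},"grip_force":{"type":"number"}},"required":["motion"]}

```bash
mkdir -p pics; python3 - <<'E'
from station import env
import cv2, numpy as np
print(env.grip_point_offset, env.observe())
for n in ["top","side"]:
    c=env.camera(n); cv2.imwrite(f"pics/{n}0.png",c["frame"]); print(n,c["fx"],c["fy"],c["cx"],c["cy"],np.round(c["R"],3).tolist(),np.round(c["t"],3).tolist())
E
```

```text
0.1547 {'t': 0.0, 'qpos': array([-1.33134132e+00,  2.63540497e-01, -4.89507131e-02,  1.25944128e+00,
       -3.19727114e-05,  1.41549907e+00]), 'joint_vel': array([-1.16859489e-03, -2.32444976e-03,  1.22189745e-03,  2.00746503e-04,
       -1.12203520e-05,  3.02145301e-04]), 'tau': array([-3.63440457e-03, -6.37605500e+01,  3.84575701e+01,  1.38685180e-02,
       -1.40027496e-04, -2.22112590e-05]), 'ee_pos': array([ 0.2018725 , -0.48452408,  0.40421084]), 'tool_rot': array([-3.14046522e+00, -1.44146410e-04,  3.94752193e-01]), 'force': array([ 1.24853215,  0.54784936, -0.66128845]), 'wrist_torque': array([-0.02736076,  0.03022983,  0.035907  ]), 'finger_force': 0.0, 'width': 0.08535715272554881}
top 471.3996160923046 471.3996160923046 310.1261242890169 200.1634976582129 [[-0.006, -1.0, -0.002], [-0.995, 0.006, -0.104], [0.104, 0.001, -0.995]] [0.009, 0.617, 1.49]
side 498.36489128447647 498.36489128447647 318.00047503972075 189.21878036695568 [[0.984, -0.176, 0.018], [-0.101, -0.645, -0.757], [0.145, 0.744, -0.653]] [-0.573, 0.14, 1.611]
```

View pics/top0.png

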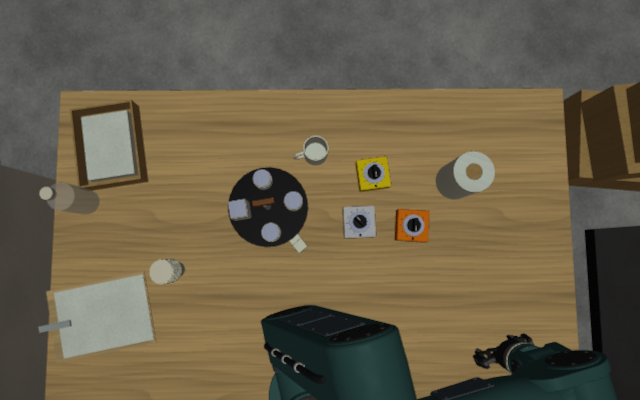

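View pics/side0.png

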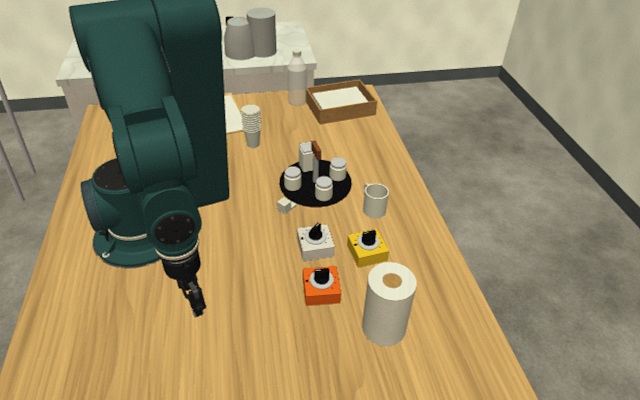

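Top view: three counter-shaped boxes, white at (360,222), yellow at (373,173) and orange at (413,225). The white one fits, because orange and yellow are ruled out. The carousel is at (267,206), with the tin to the left at (238,209), the handle at (262,202) and the tab at (298,242). The cups are at (165,271), the mug at (315,150) and the roll at (473,172). The side view agrees. Next I'll enlarge and confirm.

```bash
cat > h.py <<'E'
import numpy as np, cv2
from station import env
def ray(c,uv,z):
    R=np.array(c["R"]);t=np.array(c["t"]);o=-R.T@t
    d=R.T@np.array([(uv[0]-c["cx"])/c["fx"],(uv[1]-c["cy"])/c["fy"],1.])
    return o+d*(z-o[2])/d[2]
def blobs(mask,amin=8):
    cs,_=cv2.findContours(mask.astype(np.uint8),cv2.RETR_EXTERNAL,cv2.CHAIN_APPROX_NONE)
    return [k for k in cs if cv2.contourArea(k)>=amin]
E
python3 - <<'E'
from h import *
c=env.camera("top"); f=c["frame"]
a=cv2.resize(f[160:260,220:320],(400,400),interpolation=cv2.INTER_CUBIC)
b=cv2.resize(f[197:247,335:385],(400,400),interpolation=cv2.INTER_CUBIC)
cv2.imwrite("pics/crop1.png",np.hstack([a,b]))
hsv=cv2.cvtColor(f,cv2.COLOR_BGR2HSV)
def show(name,m,x0,x1,y0,y1,z,amin=8):
    mm=np.zeros(m.shape,bool); mm[y0:y1,x0:x1]=m[y0:y1,x0:x1]
    for k in blobs(mm,amin):
        r=cv2.minAreaRect(k); p=ray(c,r[0],z)
        print(name,np.round(r[0],1),np.round(r[1],1),round(r[2],1),cv2.contourArea(k),np.round(p,3))
V=hsv[...,2];S=hsv[...,1]
show("tray",V<60,220,315,160,255,.028,200)
show("wood",(S>90)&(V>40)&(hsv[...,0]<25),245,280,190,215,.184)
show("light",(S<60)&(V>110),220,315,160,255,.1)
show("tab",(S<60)&(V>110),285,312,230,255,.04)
show("box",(S<60)&(V>110),338,382,200,242,.05,100)
show("dark",V<60,338,382,200,242,.094,3)
E
```

```text
tray [268.2 206.7] [78.2 77.5] 87.0 3987.0 [0.597 0.141 0.028]
wood [262.8 201.8] [ 7.  22.4] 79.7 126.0 [0.597 0.142 0.184]
light [298.1 243.3] [15.6 11. ] 50.2 154.0 [0.478 0.043 0.1  ]
light [270.5 232. ] [18. 17.] 90.0 235.0 [0.512 0.127 0.1  ]
light [237.8 208.8] [17.6 17.8] 80.5 258.5 [0.584 0.228 0.1  ]
light [292.5 200.5] [17. 17.] 90.0 230.0 [0.609 0.059 0.1  ]
light [262.  178.5] [17. 18.] 90.0 232.0 [0.678 0.154 0.1  ]
tab [298.1 243.3] [15.6 11. ] 50.2 154.0 [0.478 0.044 0.04 ]
box [359.2 221.3] [31.5 30.9] 86.8 907.5 [ 0.546 -0.151  0.05 ]
dark [359. 221.] [12. 12.] 90.0 110.0 [ 0.545 -0.145  0.094]
```

View pics/crop1.png

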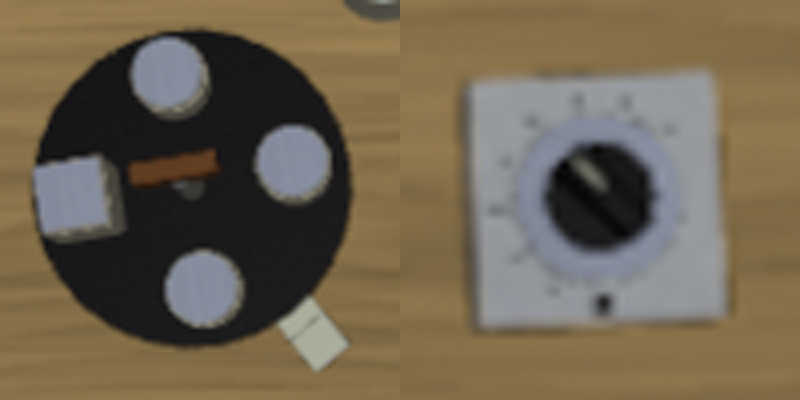

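The white box is at about (0.546, -0.149). Its zero mark faces the robot (−x) and the knob's pointer is at about +40°, so the knob needs about +140°. The carousel axis is at about (0.597, 0.141). The tin is at about 99° and the tab at about 219°, so the carousel needs about +120°. I'll move above the counter first.

>>> arm_command(motion=[1.7, 1.7, 0, 0, 0, 0.9, 1, 1.7, 1.7, 0, 0, 0, 0.9, 1, 1.7, 1.7, 0, 0, 0, 0.9, 1, 1.7, 1.7, 0, 0, 0, 0.9, 1, 1.7, 1.7, 0, 0, 0, 0.9, 1, 1.7, 1.7, 0, 0, 0, 0.9, 1, 1.7, 1.7, 0, 0, 0, 0.9, 1, 1.7, 1.7, 0, 0, 0, 0.9, 1, 1.7, 1.7, 0, 0, 0, 0.9, 1, 1.7, 1.7, 0, 0, 0, 0.9, 1], grip_force=40)

```text
t: 1.15
ee_pos: [0.3725, -0.3138, 0.4046]
tool_rot: [-3.141, 0.0, 0.552]
force: [-0.5, -0.1, 0.1]
width: 0.0853
finger_force: 0.0
```

>>> arm_command(motion=[1.7, 1.7, 0, 0, 0, 0.9, 1, 1.7, 1.7, 0, 0, 0, 0.9, 1, 1.7, 1.7, 0, 0, 0, 0.9, 1, 1.7, 1.7, 0, 0, 0, 0.9, 1, 1.7, 1.7, 0, 0, 0, 0.9, 1, 1.7, 1.7, 0, 0, 0, 0.9, 1, 1.7, 1.7, 0, 0, 0, 0.9, 1, 1.7, 1.7, 0, 0, 0, 0.9, 1, 0.8, 0, 0, 0, 0, 0, 1, 0, 0, 0, 0, 0, 0, 1])

```text
t: 2.15
ee_pos: [0.5166, -0.1786, 0.4043]
tool_rot: [-3.141, 0.0, 0.678]
force: [-0.6, 0.4, -0.9]
width: 0.0855
finger_force: 0.0
```

```bash
python3 - <<'E'
from h import *
s=env.observe(); print(s["t"],s["ee_pos"],s["tool_rot"],s["qpos"])
c=env.camera("wrist"); cv2.imwrite("pics/w1.png",c["frame"]); print(np.round(c["R"],3).tolist(),c["fx"])
R=np.array(c["R"]);t=np.array(c["t"])
for p in [(.546,-.149,.094),(.546,-.149,.05)]:
    q=R@np.array(p)+t; print(q[0]/q[2]*c["fx"]+c["cx"],q[1]/q[2]*c["fy"]+c["cy"])
E
```

```text
2.15 [ 0.51655732 -0.17861757  0.40427577] [-3.14124043e+00  3.00816431e-04  6.78341088e-01] [-4.82002088e-01  3.00645707e-01  4.65588041e-03  1.27524950e+00
 -1.35283698e-04  1.98124956e+00]
[[0.628, -0.778, -0.0], [-0.749, -0.605, 0.27], [-0.21, -0.17, -0.963]] 351.815754581136
318.3076127348295 140.5096288775909
319.2360603603866 135.89421072848086
```

View pics/w1.png

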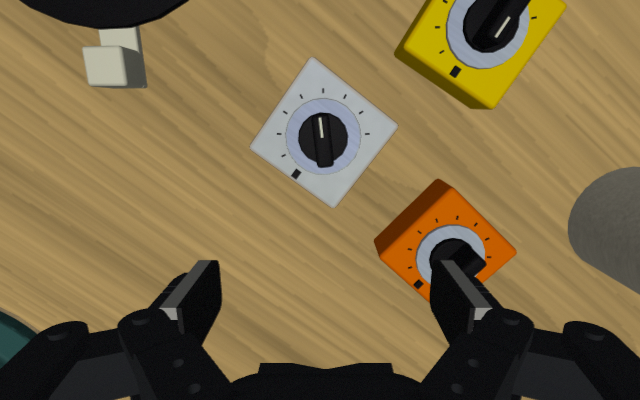

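The wrist view shows the white box centred near (323,132), with its zero mark at (296,174) and the knob pointer at (321,127). The tab's block top is near (106,66). I'll measure all of these.

```bash
python3 - <<'E'
from h import *
c=env.camera("wrist"); f=c["frame"]; hsv=cv2.cvtColor(f,cv2.COLOR_BGR2HSV); S=hsv[...,1];V=hsv[...,2]
m=np.zeros(S.shape,bool); m[50:215,245:402]=((S<70)&(V>110))[50:215,245:402]
k=max(blobs(m),key=cv2.contourArea); r=cv2.minAreaRect(k)
C=np.array([ray(c,p,.05)[:2] for p in cv2.boxPoints(r)]); print("box",C.mean(0),np.linalg.norm(C-np.roll(C,1,0),axis=1)); e=C[1]-C[0]; print("edge ang",np.degrees(np.arctan2(e[1],e[0])))
# foot (bluish)
b=f.astype(int); foot=np.zeros(S.shape,bool); q=(b[...,0]-b[...,2]>8)&(V>110); foot[50:215,245:402]=q[50:215,245:402]
k=max(blobs(foot),key=cv2.contourArea); (x,y),ax,an=cv2.fitEllipse(k); print("foot",x,y,ax,ray(c,(x,y),.056), "size mm",ax[0]/c["fx"]*.35)
d=np.zeros(S.shape,bool); d[100:185,285:365]=(V<90)[100:185,285:365]
p=np.zeros(S.shape,bool); p[100:150,305:340]=((V>110)&(b[...,0]-b[...,2]<8))[100:150,305:340]
for k in blobs(p,4):
    l=cv2.fitLine(k,cv2.DIST_L2,0,.01,.01).ravel(); a=ray(c,l[2:]-6*l[:2],.094)-ray(c,l[2:]+6*l[:2],.094); mc=l[2:]
    print("pointer",mc,cv2.contourArea(k),ray(c,mc,.094),"ang",np.degrees(np.arctan2(a[1],a[0])))
# block top
t=np.zeros(S.shape,bool); t[25:95,75:155]=((S<70)&(V>165))[25:95,75:155]
print("V at block",V[66,105],V[40,115],V[70,138])
for k in blobs(t,50):
    r=cv2.minAreaRect(k); C=np.array([ray(c,p,.04)[:2] for p in cv2.boxPoints(r)]); print("block",np.round(r[0],1),C.mean(0),np.linalg.norm(C-np.roll(C,1,0),axis=1),np.degrees(np.arctan2(*(C[1]-C[0])[::-1])))
E
```

```text
box [ 0.54735588 -0.15028293] [0.10496678 0.09819754 0.09826384 0.10335674]
edge ang -1.4988026851485172
foot 322.854248046875 135.02064514160156 (73.50234985351562, 74.77384948730469) [ 0.54842238 -0.15115721  0.056     ] size mm 0.07312299723290977
pointer [320.7143 126.    ] 35.0 [ 0.55527675 -0.14385096  0.094     ] ang 45.4014135239231
V at block 186 187 74
block [103.5  64.9] [0.4726735  0.03816839] [0.03230421 0.0345248  0.03208543 0.03550492] -47.418520466235535
block [117.6  39. ] [0.49928131 0.03912557] [0.01786681 0.03166766 0.01776604 0.03217004] -48.10472033228296
```

Counter centre is (0.548, −0.151), bar angle about 45°, zero mark at about 178.5°. I'll lower onto the knob with the fingers half open.

>>> arm_command(motion=[0.6, 0.55, -1.6, 0, 0, 1.2, 0.55, 0.6, 0.55, -1.6, 0, 0, 1.2, 0.55, 0.6, 0.55, -1.6, 0, 0, 1.2, 0.55, 0.6, 0.55, -1.6, 0, 0, 1.2, 0.55, 0.7, 0.6, -1.6, 0, 0, 1.2, 0.55, 0, 0, -1.6, 0, 0, 0, 0.55, 0, 0, -1.6, 0, 0, 0, 0.55, 0, 0, -0.6, 0, 0, 0, 0.55, 0, 0, 0, 0, 0, 0, 0.55, 0, 0, 0, 0, 0, 0, 0.55])

```text
t: 3.25
ee_pos: [0.5468, -0.1511, 0.2874]
tool_rot: [3.141, -0.0, 0.782]
force: [-0.2, 0.0, -0.4]
width: 0.0471
finger_force: 0.0
```

```bash
python3 - <<'E'
from h import *
c=env.camera("wrist"); cv2.imwrite("pics/w2.png",c["frame"])
E
```

```text
(no output)
```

View pics/w2.png

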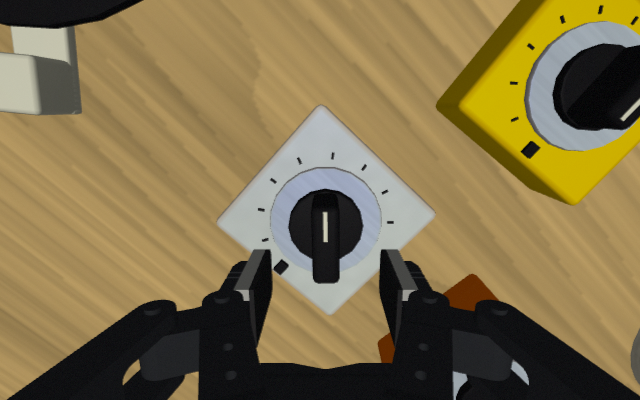

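The bar is upright in the view at column 325, centred between the fingers (271 and 380). I'll lower 4.4 cm and close.

>>> arm_command(motion=[0, 0, -1, 0, 0, 0, 0.55, 0, 0, -1, 0, 0, 0, 0.55, 0, 0, -1, 0, 0, 0, 0.55, 0, 0, -1, 0, 0, 0, 0.55, 0.1, 0, -0.3, 0, 0, 0, 0.55, 0, 0, 0, 0, 0, 0, 0, 0, 0, 0, 0, 0, 0, 0, 0, 0, 0, 0, 0, 0, 0, 0, 0, 0, 0, 0, 0, 0, 0, 0, 0, 0, 0, 0, 0], grip_force=40)

```text
t: 4.3
ee_pos: [0.5478, -0.1504, 0.2441]
tool_rot: [-3.142, -0.0, 0.782]
force: [-3.2, 3.9, 7.1]
width: 0.0127
finger_force: 41.4
```

>>> arm_command(motion=[0, 0, 0, 0, 0, 6, 0, 0, 0, 0, 0, 0, 6, 0, 0, 0, 0, 0, 0, 6, 0, 0, 0, 0, 0, 0, 6, 0, 0, 0, 0, 0, 0, 6, 0, 0, 0, 0, 0, 0, 6, 0, 0, 0, 0, 0, 0, 6, 0, 0, 0, 0, 0, 0, 6, 0, 0, 0, 0, 0, 0, 6, 0, 0, 0, 0, 0, 0, 6, 0])

```text
t: 5.3
ee_pos: [0.5475, -0.1503, 0.2441]
tool_rot: [-3.141, -0.001, 1.834]
force: [-6.8, 4.8, 9.4]
width: 0.0133
finger_force: 41.8
```

>>> arm_command(motion=[0, 0, 0, 0, 0, 6, 0, 0, 0, 0, 0, 0, 6, 0, 0, 0, 0, 0, 0, 6, 0, 0, 0, 0, 0, 0, 6, 0, 0, 0, 0, 0, 0, 6, 0, 0, 0, 0, 0, 0, 6, 0, 0, 0, 0, 0, 0, 6, 0, 0, 0, 0, 0, 0, 6, 0, 0, 0, 0, 0, 0, 6, 0, 0, 0, 0, 0, 0, 6, 0])

```text
t: 6.3
ee_pos: [0.5472, -0.1504, 0.244]
tool_rot: [-3.141, -0.001, 2.881]
force: [-9.2, 1.9, 10.2]
width: 0.013
finger_force: 42.0
```

>>> arm_command(motion=[0, 0, 0, 0, 0, 2, 0, 0, 0, 0, 0, 0, 2, 0, 0, 0, 0, 0, 0, 2, 0, 0, 0, 0, 0, 0, 2, 0, 0, 0, 0, 0, 0, 2, 0, 0, 0, 0, 0, 0, 1, 0, 0, 0, 0, 0, 0, 1, 0, 0, 0, 0, 0, 0, 0, 0, 0, 0, 0, 0, 0, 0, 0, 0, 0, 0, 0, 0, 0, 0])

```text
t: 7.3
ee_pos: [0.5472, -0.1505, 0.244]
tool_rot: [-3.141, -0.002, 3.086]
force: [-9.5, 1.2, 10.6]
width: 0.013
finger_force: 42.1
```

```bash
python3 - <<'E'
from h import *
s=env.observe(); print(np.degrees(s["tool_rot"][2]),s["wrist_torque"],s["force"],s["width"],s["qpos"])
E
```

```text
176.81059975436088 [0.33820024 1.91046568 0.03220986] [-9.48749894  1.21444106 10.60645787] 0.012971291515997125 [-0.41188967  0.43008204 -0.24888161  0.89318349 -0.00098125 -0.35622383]
```

Torque about z is still only about friction (0.03), so it isn't at the stop yet. I'll turn on gently until the torque rises.

>>> arm_command(motion=[0, 0, 0, 0, 0, 1, 0, 0, 0, 0, 0, 0, 1, 0, 0, 0, 0, 0, 0, 1, 0, 0, 0, 0, 0, 0, 1, 0, 0, 0, 0, 0, 0, 0, 0, 0, 0, 0, 0, 0, 0, 0, 0, 0, 0, 0, 0, 0, 0, 0, 0, 0, 0, 0, 0, 0, 0, 0, 0, 0, 0, 0, 0, 0, 0, 0, 0, 0, 0, 0])

```text
t: 8.3
ee_pos: [0.5472, -0.1506, 0.2441]
tool_rot: [-3.141, -0.002, -3.127]
force: [-9.7, 1.4, 10.4]
width: 0.0132
finger_force: 42.1
```

```bash
python3 - <<'E'
from h import *
s=env.observe(); print(np.degrees(s["tool_rot"][2]),s["wrist_torque"],s["force"],s["width"])
c=env.camera("wrist"); cv2.imwrite("pics/w3.png",c["frame"])
E
```

```text
-179.18938687160207 [0.29828571 1.92757895 0.08945759] [-9.74917884  1.40216167 10.38898064] 0.013165372512473185
```

View pics/w3.png

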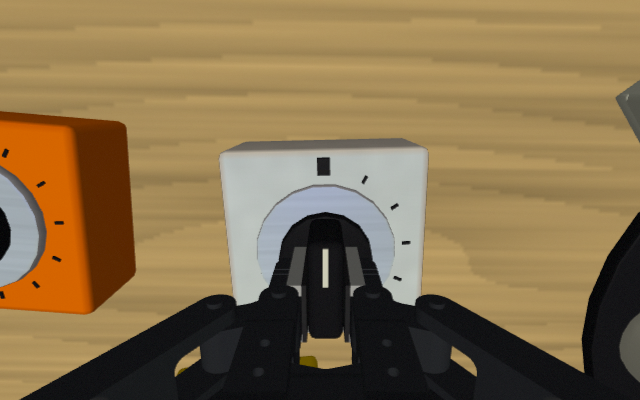

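The pointer (column 325) points at the mark (323,166), and the torque is up to 0.09, above friction. I'll push a little further to seat it on the stop.

>>> arm_command(motion=[0, 0, 0, 0, 0, 1, 0, 0, 0, 0, 0, 0, 1, 0, 0, 0, 0, 0, 0, 1, 0, 0, 0, 0, 0, 0, 1, 0, 0, 0, 0, 0, 0, 0, 0, 0, 0, 0, 0, 0, 0, 0, 0, 0, 0, 0, 0, 0, 0, 0, 0, 0, 0, 0, 0, 0, 0, 0, 0, 0, 0, 0, 0, 0, 0, 0, 0, 0, 0, 0])

```text
t: 9.35
ee_pos: [0.5474, -0.1506, 0.2441]
tool_rot: [-3.141, -0.001, -3.058]
force: [-7.1, 2.6, 9.1]
width: 0.0135
finger_force: 54.0
```

```bash
python3 - <<'E'
from h import *
s=env.observe(); print(np.degrees(s["tool_rot"][2]),s["wrist_torque"],s["force"],s["width"])
E
```

```text
-175.23852334120514 [ 0.38324292  1.45990548 -0.78280915] [-7.07844405  2.60516797  9.08319021] 0.01348032940283606
```

The torque jumped to 0.78 N m at about 180°, so the knob is on the zero stop. I'll open and rise.

>>> arm_command(motion=[0, 0, 0, 0, 0, 0, 0.6, 0, 0, 0, 0, 0, 0, 0.6, 0, 0, 0, 0, 0, 0, 0.6, 0, 0, 1, 0, 0, 0, 0.6, 0, 0, 2, 0, 0, 0, 0.6, 0, 0, 3, 0, 0, 0, 0.6, 0, 0, 3, 0, 0, 0, 0.6, 0, 0, 3, 0, 0, 0, 0.6, 0, 0, 3, 0, 0, 0, 0.6, 0, 0, 2, 0, 0, 0, 0.6])

```text
t: 10.35
ee_pos: [0.5478, -0.1505, 0.4166]
tool_rot: [-3.14, 0.002, -3.057]
force: [0.4, 0.7, -0.1]
width: 0.0517
finger_force: 0.0
```

>>> arm_command(motion=[0.3, 1.8, 0, 0, 0, -5, 0.7, 0.3, 1.8, 0, 0, 0, -5, 0.7, 0.3, 1.8, 0, 0, 0, -5, 0.7, 0.3, 1.8, 0, 0, 0, -5, 0.7, 0.3, 1.8, 0, 0, 0, -5, 0.7, 0.3, 1.8, 0, 0, 0, -5, 0.7, 0.3, 1.8, 0, 0, 0, -5, 0.7, 0.3, 1.8, 0, 0, 0, -5, 0.7, 0.3, 1.8, 0, 0, 0, -5, 0.7, 0.3, 1.8, 0, 0, 0, -5, 0.7])

```text
t: 11.35
ee_pos: [0.5779, 0.0302, 0.4145]
tool_rot: [3.141, 0.001, 2.35]
force: [-0.7, 0.3, -0.9]
width: 0.0597
finger_force: 0.0
```

```bash
python3 - <<'E'
from h import *
s=env.observe(); print(s["t"],s["ee_pos"],np.degrees(s["tool_rot"]))
c=env.camera("wrist"); cv2.imwrite("pics/w4.png",c["frame"])
c=env.camera("top"); f=c["frame"]; cv2.imwrite("pics/t4.png",f)
E
```

```text
11.35 [0.57787359 0.03016209 0.41447996] [1.79978383e+02 3.19236737e-02 1.34618585e+02]
```

View pics/w4.png

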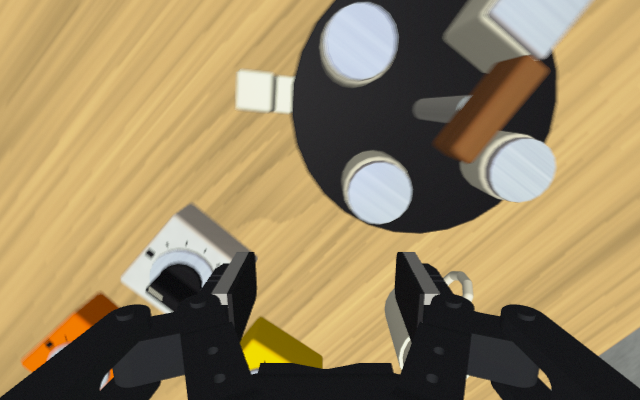

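The wrist view shows the white knob's pointer on its zero mark near (152,290). The handle bar runs from (450,145) to (540,65), the tin lid is at (540,20) and the block top at (256,90). I'll measure the handle and the tab.

```bash
cat > m.py <<'E'
from h import *
s=env.observe(); print("ee",s["ee_pos"],np.degrees(s["tool_rot"][2]))
c=env.camera("wrist"); f=c["frame"]; hsv=cv2.cvtColor(f,cv2.COLOR_BGR2HSV); H,S,V=hsv[...,0],hsv[...,1],hsv[...,2]
cv2.imwrite("pics/m.png",f)
b=f.astype(int)
br=((b[...,2]-b[...,0])>30)&(V<155)&(H<14)
for k in blobs(br,300):
    r=cv2.minAreaRect(k); C=np.array([ray(c,p,.184)[:2] for p in cv2.boxPoints(r)]); n=np.linalg.norm(np.roll(C,-1,0)-C,axis=1); i=n.argmax(); e=np.roll(C,-1,0)[i]-C[i]
    print("handle?",np.round(r[0],1),np.round(C.mean(0),4),np.round(n,3),np.degrees(np.arctan2(e[1],e[0])))
wh=(S<40)&(V>120)
for k in blobs(wh,300):
    r=cv2.minAreaRect(k); z=.04 if abs(cv2.contourArea(k))<2500 else .094
    C=np.array([ray(c,p,z)[:2] for p in cv2.boxPoints(r)]); n=np.linalg.norm(np.roll(C,-1,0)-C,axis=1)
    e=C[1]-C[0]; print("light",np.round(r[0],1),cv2.contourArea(k),z,np.round(C.mean(0),4),np.round(n,3),np.degrees(np.arctan2(e[1],e[0])))
bl=(b[...,0]-b[...,2]>12)&(V>110)
for k in blobs(bl,800):
    (x,y),ax,a=cv2.fitEllipse(k); print("bluish",round(x),round(y),np.round(ax),np.round(ray(c,(x,y),.094),4),np.round(ray(c,(x,y),.123),4))
E
python3 m.py
```

```text
ee [0.57792895 0.03090883 0.41433224] 134.81632867914772
handle? [478.3 103.6] [0.5892 0.1372] [0.064 0.023 0.065 0.025] -71.04026147424865
light [619. 357.] 1188.5 0.04 [0.9706 0.1192] [0.045 0.085 0.048 0.084] 44.80653793857063
light [398.6 329.7] 791.5 0.04 [ 0.7626 -0.0369] [0.019 0.107 0.02  0.108] 58.72975512293509
light [176. 269.] 3811.5 0.094 [ 0.5355 -0.1188] [0.093 0.063 0.097 0.068] 92.22130058037374
light [373.3 188.7] 3802.5 0.094 [0.6075 0.0586] [0.054 0.063 0.057 0.066] 90.49036441307594
light [512.7 168.6] 4200.0 0.094 [0.6774 0.1524] [0.056 0.064 0.059 0.067] 99.75615654747804
light [281.  96.] 534.5 0.04 [0.495  0.0553] [0.032 0.016 0.032 0.016] 130.71382351533182
light [251.9  92.6] 1314.5 0.04 [0.4736 0.0383] [0.036 0.033 0.036 0.034] 127.52841710574053
light [355.8  45.2] 4679.5 0.094 [0.5159 0.1257] [0.057 0.054 0.059 0.057] 87.06987918586182
light [515.5  31. ] 4543.0 0.094 [0.594  0.2177] [0.107 0.044 0.112 0.043] 44.870543552041404
bluish 377 194 [59. 62.] [0.6125 0.058  0.094 ] [0.6043 0.0601 0.123 ]
bluish 519 171 [57. 66.] [0.6821 0.1558 0.094 ] [0.6669 0.1481 0.123 ]
bluish 357 43 [69. 75.] [0.5146 0.128  0.094 ] [0.5161 0.1231 0.123 ]
bluish 537 20 [55. 91.] [0.5993 0.2338 0.094 ] [0.5924 0.2183 0.123 ]
```

The axis is (0.598, 0.142), and the jar radius comes out at 85 mm, as it should. The tin is at 99.5° and the tab at 219.7°, so the turn is +120.2°. I'll move above the handle.

>>> arm_command(motion=[0.3, 1.6, 0, 0, 0, -5, 0.6, 0.3, 1.6, 0, 0, 0, -5, 0.6, 0.3, 1.6, 0, 0, 0, -5, 0.6, 0.3, 1.6, 0, 0, 0, -5, 0.6, 0.3, 1.6, 0, 0, 0, -5, 0.6, 0.3, 1.6, 0, 0, 0, -5, 0.6, 0.2, 1.5, 0, 0, 0, -5.3, 0.6, 0, 0, -1.5, 0, 0, 0, 0.6, 0, 0, -2, 0, 0, 0, 0.6, 0, 0, 0, 0, 0, 0, 0.6])

```text
t: 12.5
ee_pos: [0.5975, 0.1396, 0.377]
tool_rot: [-3.138, -0.0, 1.738]
force: [0.4, -0.7, -0.5]
width: 0.0514
finger_force: 0.0
```

```bash
python3 m.py
```

```text
ee [0.59753404 0.13956943 0.37698864] 99.60032940389601
handle? [330.5 233. ] [0.5987 0.145 ] [0.015 0.068 0.017 0.068] 99.13921295861341
light [472. 386.] 537.0 0.04 [ 0.7864 -0.0501] [0.033 0.034 0.034 0.034] 9.765763090198309
light [472.4 300.8] 359.0 0.04 [0.7585 0.0482] [0.021 0.026 0.022 0.026] 88.70074473828588
light [328.6 286.1] 3015.0 0.094 [0.6116 0.0681] [0.075 0.053 0.075 0.057] 95.23084208496978
light [435.  189.5] 5535.0 0.094 [0.6757 0.1597] [0.054 0.07  0.057 0.073] 56.449093789465486
light [204.6 212. ] 7428.5 0.094 [0.5079 0.1119] [0.119 0.055 0.124 0.06 ] 58.9393774723327
light [330.5  72.5] 8042.5 0.094 [0.5855 0.2268] [0.058 0.059 0.062 0.059] 9.60719029663605
bluish 328 300 [55. 60.] [0.6131 0.0571 0.094 ] [0.61   0.0742 0.123 ]
bluish 443 197 [66. 72.] [0.6827 0.1563 0.094 ] [0.6716 0.162  0.123 ]
bluish 215 196 [66. 72.] [0.5153 0.1285 0.094 ] [0.5235 0.1374 0.123 ]
bluish 330 70 [ 94. 100.] [0.5851 0.2292 0.094 ] [0.5852 0.2265 0.123 ]
```

View pics/m.png

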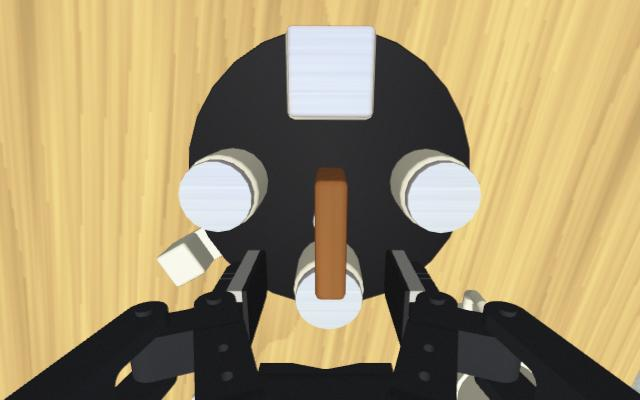

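The handle bar stands upright in the view at column 331, and the finger midpoint is at 326, so I'll correct by about +1.5 mm in x and +3 mm in y. Then I'll lower and grip.

>>> arm_command(motion=[0.15, 0.3, -1, 0, 0, 0, 0.6, 0, 0, -1.5, 0, 0, 0, 0.6, 0, 0, -1.5, 0, 0, 0, 0.6, 0, 0, -1.5, 0, 0, 0, 0.6, 0, 0, -0.2, 0, 0, 0, 0.6, 0, 0, 0, 0, 0, 0, 0, 0, 0, 0, 0, 0, 0, 0, 0, 0, 0, 0, 0, 0, 0, 0, 0, 0, 0, 0, 0, 0, 0, 0, 0, 0, 0, 0, 0], grip_force=50)

```text
t: 13.55
ee_pos: [0.5989, 0.1433, 0.3228]
tool_rot: [-3.141, 0.0, 1.737]
force: [-8.1, -1.8, 8.4]
width: 0.0155
finger_force: 51.7
```

>>> arm_command(motion=[0, 0, 0, 0, 0, 4, 0, 0, 0, 0, 0, 0, 6, 0, 0, 0, 0, 0, 0, 6, 0, 0, 0, 0, 0, 0, 6, 0, 0, 0, 0, 0, 0, 6, 0, 0, 0, 0, 0, 0, 6, 0, 0, 0, 0, 0, 0, 6, 0, 0, 0, 0, 0, 0, 6, 0, 0, 0, 0, 0, 0, 6, 0, 0, 0, 0, 0, 0, 6, 0])

```text
t: 14.55
ee_pos: [0.5985, 0.143, 0.3228]
tool_rot: [-3.14, -0.001, 2.753]
force: [-11.2, -4.7, 10.8]
width: 0.0155
finger_force: 52.0
```

>>> arm_command(motion=[0, 0, 0, 0, 0, 6, 0, 0, 0, 0, 0, 0, 6, 0, 0, 0, 0, 0, 0, 6, 0, 0, 0, 0, 0, 0, 6, 0, 0, 0, 0, 0, 0, 6, 0, 0, 0, 0, 0, 0, 6, 0, 0, 0, 0, 0, 0, 6, 0, 0, 0, 0, 0, 0, 6, 0, 0, 0, 0, 0, 0, 6, 0, 0, 0, 0, 0, 0, 4, 0])

```text
t: 15.55
ee_pos: [0.5986, 0.1426, 0.3228]
tool_rot: [-3.14, -0.002, -2.518]
force: [-10.7, -9.4, 10.3]
width: 0.0153
finger_force: 52.0
```

>>> arm_command(motion=[0, 0, 0, 0, 0, 3, 0, 0, 0, 0, 0, 0, 1, 0, 0, 0, 0, 0, 0, 0, 0, 0, 0, 0, 0, 0, 0, 0, 0, 0, 0, 0, 0, 0, 0, 0, 0, 0, 0, 0, 0, 0, 0, 0, 0, 0, 0, 0, 0, 0, 0, 0, 0, 0, 0, 0, 0, 0, 0, 0, 0, 0, 0, 0, 0, 0, 0, 0, 0, 0])

```text
t: 16.55
ee_pos: [0.5986, 0.1426, 0.3228]
tool_rot: [-3.14, -0.002, -2.452]
force: [-11.3, -10.7, 10.5]
width: 0.0154
finger_force: 52.0
```

```bash
python3 m.py; cp pics/m.png pics/end.png
```

```text
ee [0.59859743 0.14257687 0.32277532] -140.5117525236207
handle? [325.5 281. ] [0.5921 0.1359] [0.015 0.064 0.017 0.064] -141.49726617906123
light [ 46.7 253.3] 11836.0 0.094 [0.7232 0.0222] [0.083 0.076 0.092 0.08 ] 145.2152858561725
light [455.5 213. ] 8802.5 0.094 [0.5447 0.1969] [0.052 0.073 0.056 0.077] 176.8958393851968
light [195.8 212.8] 8787.0 0.094 [0.6429 0.0777] [0.073 0.052 0.077 0.056] 171.61584784036393
light [325.5  65. ] 14163.5 0.094 [0.5309 0.0853] [0.059 0.064 0.065 0.064] 129.49987509694515
bluish 468 200 [30. 82.] [0.5338 0.1956 0.094 ] [0.5355 0.1814 0.123 ]
bluish 184 200 [30. 82.] [0.6395 0.0672 0.094 ] [0.6259 0.0717 0.123 ]
bluish 325 66 [124. 133.] [0.5301 0.0846 0.094 ] [0.5324 0.0865 0.123 ]
```

View pics/end.png

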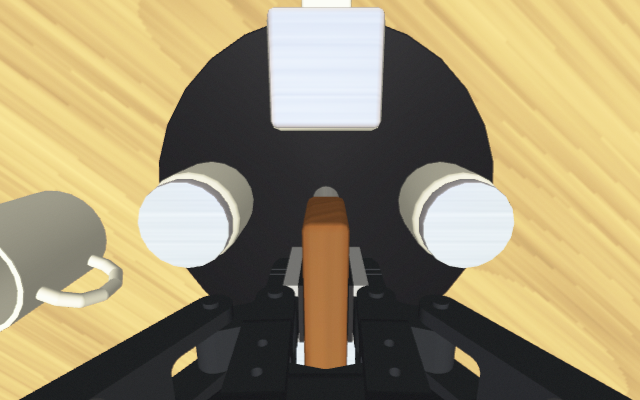

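The tin lid (centre 326,66) sits right in front of the tab (column 326). The measured lid position is about 2 mm from the front spot, the grip force is 52 N, and the knob was already seen on its mark. I'll hand in.

```bash
python3 -c "
from station import env
print(env.job_done())"
```

```text
the job is handed in; nothing more can be done
None
```

I turned the knob back to its zero stop and brought the tin to the front, about 2 mm from the front spot by my measurement; the gripper still holds the handle at about 52 N, and the job was handed in at about 17 s (no verdict was returned).

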